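# Set the wing dryer's heat wheel to its mark and start it

## Task

The bamboo dragonflies' wings are drying on the small bench dryer. With a fingertip on the knurled rim of the heat wheel in its front, turn the wheel up (clockwise seen from above) click by click until it has clicked in with its white line at the long mark, then press the start button on the dryer's top all the way down and let go. Leave the jar, the brush cup and the dragonfly on its stand where they are.

Things in the scene. Friction and masses are not known exactly. Their poses are not given: they have to be found in the camera images.
- dryer: Cream bench dryer, fixed. Origin on the table under the wheel's vertical axis; z up, x from its front to its back. Case 240 mm wide (y -120 to 120), from x = -22 mm (upright front face) to 178 mm; flat roof at z = 61 mm, with wings drying on a grille on its rear (x over 90 mm, up to z = 75 mm). Round start button on the roof at x = 45, y = -82 mm.
- wheel_mid (a point): Centre of the heat wheel: a level knurled black disc, radius 50 mm, z 28 to 52 mm above the table, turning in place about its vertical axis. Its front sticks out of the case by 28 mm (64 degrees either side of the dryer's -x); before and below that it is open down to the table. A white line on its top shows the setting against marks on the roof's front edge, one of them long.
- heat_wheel (a joint): Wheel angle, rad; grows clockwise seen from above (front rim moves to the dryer's +y). 0 = clicked in, white line at the long mark. Detents at -1.047, -0.524, 0, 0.524; stops at -1.15, 0.62. Starts one or two clicks below 0. About 1.5 N along the rim (a rubbery, grippy one) takes it out of a detent; past half-way it jumps by itself into the next and stays there.
- start_top (a point): Centre of the top of the start button: white, round, radius 12 mm, in a grey collar on the dryer's roof.
- start (a joint): How far the start button is pressed down, in m: 0 = up, 0.006 = fully down, which takes about 4 N. It springs back.
- glue_jar: Loose glue jar with steel lid, 64 mm wide and 85 mm tall, beside the dryer; origin at the centre of its underside. To be left alone.
- brush_cup: Loose blue cup, 72 mm wide and 90 mm tall, with bamboo brushes up to 190 mm tall, beside the dryer; origin at the centre of its underside. To be left alone.
- dragonfly_stand: Loose pink stand with a round foot 72 mm wide and a red-winged bamboo dragonfly about 120 mm across on a post, 102 mm tall in all, beside the dryer; origin at the centre of its underside. To be left alone.

How it is judged (in metres and radians):
On the way, in this order (a step that is already met when the one before it is completed fails the run):
1. the fingers touch the heat wheel (contact force between the fingers and heat_wheel above 0.5 N), for 0.1 s.
2. the heat wheel is clicked in at the long mark (value of joint heat_wheel between -0.12 and 0.12 rad), for 0.2 s.
3. the start button is pressed down by the fingers (value of joint start above 0.0045 m and contact force between the fingers and start above 0.5 N), for 0.05 s.
At the end, for the whole second after the job is handed in: The heat wheel rests within 0.12 rad (7 degrees) of the long mark, the start button has been pressed at least 4.5 mm down afterwards and is up again, and jar, cup and dragonfly stand are within 30 mm of where they stood (all of step 2 and value of joint start below 0.0015 m and distance of each of glue_jar, brush_cup, dragonfly_stand from where it was at the start of the episode below 0.03 m); the robot touches nothing.
It fails at once if the start button is pressed while the wheel is not at the long mark (value of joint start above 0.0045 m and (value of joint heat_wheel below -0.15 rad or value of joint heat_wheel above 0.15 rad)).
It fails at once if a bystander is moved, lifted or knocked over (distance of any of glue_jar, brush_cup, dragonfly_stand from where it was at the start of the episode above 0.03 m or height (world z) of any of glue_jar, brush_cup, dragonfly_stand above 0.015 m or angle between any of glue_jar, brush_cup, dragonfly_stand's own z axis and vertical above 0.5 rad).
It also fails if it takes over 61 s, if anything falls off the work surface, if the arm or the gripper's body presses on something with over 40 N, if the wrist force passes 120 N, or if a joint passes its speed limit or range.

## Robot

A 6-joint arm with a two-finger parallel gripper is mounted at the origin on the work surface. World frame = base frame: x ahead of the robot, y to its left, z up, the work surface at z = 0. Lengths are in mm, angles in degrees, forces in N, time in s.
With the tool pointing down it reaches from about 300 to 850 mm from the base axis. Payload 4.2 kg.
Tool frame: the origin (TCP) lies midway between the tips of the shut fingers; the grasp point (between the pads) lies env.grip_depth behind it (env.grip_depth is the distance from the TCP to the grasp point, in mm); z points along the fingers, y is the direction in which the jaws open and shut (so a half turn about z gives the same grasp; the last joint's range is limited). The gripper opens to 91 mm and grips with 3 to 60 N. Pads are 32 mm wide; open, the fingers measure 118 mm over their backs; the gripper's body (76 mm by 178 mm) begins 60 mm behind the grasp point.
Start: joints at [-69.729, 18.312, 89.639, -0, 72.044, -1.146], TCP at [209.969, -535.31, 213.976] pointing down, gripper open.
Joint ranges: [-177.97, 177.97], [-48.28, 115.42], [12.27, 149.76], [-77.06, 257.06], [2.81, 150.46], [-146.56, 146.56]. Speed limits (degrees/s): [147.25, 147.25, 180, 180, 180, 180].

## Interface

Orientations are given as [roll, pitch, yaw] about the fixed x, y, z axes, in that order (R = Rz(yaw) Ry(pitch) Rx(roll)).
In Python, from workcell import env, cams, spotter gives the robot as it stands.
- The arm moves only by the tool apply_moves, never from a script. Its argument "plan" is a list of rows, each an object with "jaw": the closure, from 0 (fully open) to 1 (shut); "delta_pos": the shift along the tool's x, y, z in mm, a list of three; "spin": the turn about the tool's z in rad. In form: [{"jaw": jaw, "delta_pos": [dx, dy, dz], "spin": spin}, ...]. A call has exactly 8 rows; each row is the pose to reach, as a shift and turn from the pose measured when the call began, along the tool's axes at that moment; what a row does not reach only later rows make up. A row lasts 1/8 s, in which the tool goes at most 62.5 mm and 10.7 degrees, less where a joint would pass 70% of its speed; a pose out of reach is approached as far as the arm can. A call with a gripper value outside its range is refused whole. The fingers move at their own pace and stop on an object; "squeeze" is the grip in N (left out, the last holds). Time passes only in rows, so rows that repeat a pose let the fingers close, or fill a call up. It gives the time, the measured TCP pose, the force and the opening at its end, in the units of the state.
- env.state(): the state, without advancing time (a new reading comes with each control period).
- cams.grab_frame(name): name is "scene" or "top"; returns the picture (480x640x3 uint8, red, green, blue); there is no depth.
- cams.calibration(name): a dict with "camera_matrix" (3x3 intrinsics, pixels), "k1" (the pictures are not rectified: a ray, as slopes to the right and down, at radius r is drawn at 1 + k1 r^2 times it, then the intrinsics apply), "rvec" (rotation vector, rad) and "tvec" (3), from world to camera coordinates, as OpenCV has them. Camera axes: x right, y down, z forward; pixel columns grow to the right and rows downward; lengths in mm; the calibration is good to about 2 mm. A picture is of the moment at which its call begins. calibration takes no time and is no camera call.
- env.job_done(): hands the job in, once; it reports no verdict.
Trained networks look in the newest picture that a camera, given by its name, has taken for a name from the list of things; names that differ only in an ending like _2 or _b are one class to them, and where a whole thing is asked for, a point or a joint stands for the part that bears it (a point fixed in the world has none). Each returns a list of dicts, best first, with "confidence" (0 to 1); they miss things now and then, are a little off and sometimes report something else, mostly with a low value. They report only what shows in the picture. A call takes as long as a camera call.
- spotter.masks_of(camera, target): "region" (480x640 bool, what is visible of it) and "extent" ([left, top, right, bottom] in pixels, round what is visible of it).
The state is a dict: "time_s": time; "qpos": joint angles; "qvel": joint speeds; "effort": joint torques, N m; "ee_pos": TCP position; "ee_rot": TCP orientation; "force": force on the tool from outside, world axes, zero at the start; "torque": the same for the moment, N m; "gripper_width": finger opening in mm.
Only numpy, scipy, OpenCV 4.12 (cv2) and the standard library are available. Lean on these libraries where they do the work, as an engineer would, in place of code of your own. Each camera call takes 0.05 s, during which the arm holds its last target.

## Working session

There is one attempt and no reset: what is moved stays moved. The work goes in short steps, Python scripts to look and compute and a tool call to move; the robot and the scene stay as the last step left them, time stands still between calls to the robot, and variables do not carry over. Pictures are saved under pics/ and viewed, and the job is handed in when it is done.

Besides the shell and the picture viewer there is one more tool, called after "Emit:" by a JSON object that holds its "name" and its "arguments". apply_moves: Moves the arm, as the interface text tells. Its arguments: {"type":"object","properties":{"plan":{"type":"array"},"squeeze":{"type":"number"}},"required":["plan"]}

```bash
mkdir -p pics; ls; python3 - <<'E'
from workcell import env,cams,spotter
import cv2
for n in("scene","top"):
    im=cams.grab_frame(n); cv2.imwrite(f"pics/a_{n}.png",im[:,:,::-1])
    print(n,cams.calibration(n))
print(env.state(),env.grip_depth)
E
```

```text
pics
scene {'camera_matrix': array([[498.48467443,   0.        , 320.1150993 ],
       [  0.        , 498.48467443, 240.985919  ],
       [  0.        ,   0.        ,   1.        ]]), 'k1': -0.14406319809558518, 'rvec': array([ 1.90078663,  1.51523785, -0.61969925]), 'tvec': array([-229.9295323 , -376.09534387, 1548.83681458])}
top {'camera_matrix': array([[477.87158648,   0.        , 318.79753389],
       [  0.        , 477.87158648, 236.88331902],
       [  0.        ,   0.        ,   1.        ]]), 'k1': -0.0031133688883659876, 'rvec': array([ 2.097545  , -2.13195002,  0.16664387]), 'tvec': array([  93.05850156,  651.12977732, 1006.93076117])}
{'time_s': 0.1, 'qpos': array([-6.97296110e+01,  1.83469464e+01,  8.96981330e+01,  3.06283791e-04,
        7.20428854e+01, -1.14498742e+00]), 'qvel': array([ 0.13505465, -0.09514539, -0.16418869,  0.04345586, -0.00521093,
       -0.10600097]), 'effort': array([-7.03953701e-04, -4.13332701e+01, -2.32510078e+01,  7.28388224e-02,
        4.22111875e-02, -3.91728361e-05]), 'ee_pos': array([ 209.80764967, -534.88722488,  213.22338127]), 'ee_rot': array([-1.79912059e+02, -2.04891380e-03,  2.14152802e+01]), 'force': array([ 0.51844534,  0.25356523, -0.24837596]), 'torque': array([-0.04567076,  0.02777471,  0.01841576]), 'gripper_width': 91.53374057408759} 18.8
```

View pics/a_scene.png

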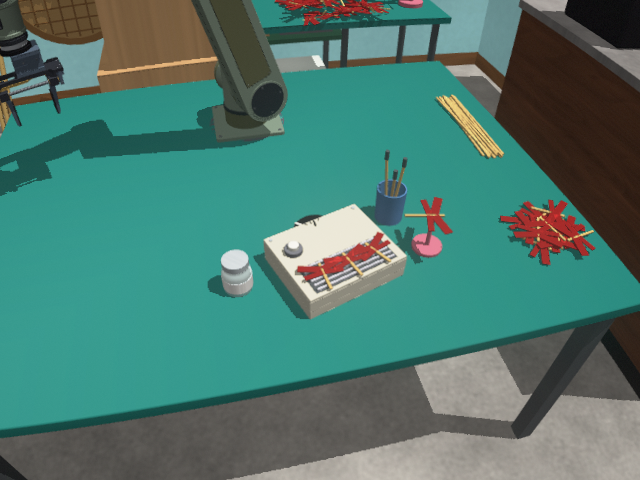

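View pics/a_top.png

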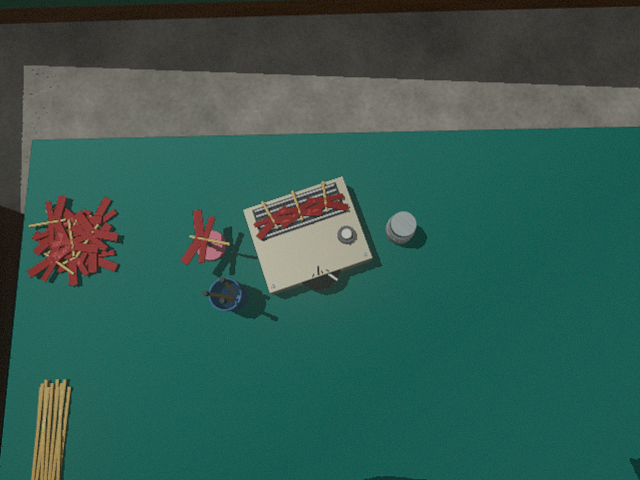

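The scene view shows the dryer at about (335,255), with its button at (293,248). In the top view the dryer is centred near (307,235), the button is at (347,235), the wheel is near (322,280), the jar at (402,228), the cup at (226,294) and the stand at (213,245). Next I'll fit the dryer pose from the roof corners.

```bash
cat > h.py <<'E'
import numpy as np,cv2
from workcell import env,cams,spotter
def ray(n,px):
    c=cams.calibration(n);K=c["camera_matrix"];R=cv2.Rodrigues(c["rvec"])[0]
    p=cv2.undistortPoints(np.array([[px]],float),K,np.array([c["k1"],0,0,0,0.]))[0,0]
    return -R.T@c["tvec"],R.T@np.array([p[0],p[1],1])
def atz(n,px,z):
    o,d=ray(n,px);return o+d*(z-o[2])/d[2]
def proj(n,P):
    c=cams.calibration(n)
    return cv2.projectPoints(np.array(P,float).reshape(-1,1,3),c["rvec"],c["tvec"],c["camera_matrix"],np.array([c["k1"],0,0,0]))[0][:,0]
E
python3 - <<'E'
from h import *
im=cv2.imread("pics/a_top.png")
c=im[165:305,230:380];cv2.imwrite("pics/z_top.png",cv2.resize(c,None,fx=5,fy=5,interpolation=cv2.INTER_CUBIC)[:600*5])
c=im[255:300,290:365];cv2.imwrite("pics/z_wheel.png",cv2.resize(c,None,fx=10,fy=10,interpolation=cv2.INTER_CUBIC))
for cam in("top","scene"):
  if cam=="scene": cams.grab_frame("scene")
  else: cams.grab_frame("top")
  for t in("dryer","wheel_mid","start_top","glue_jar","brush_cup","dragonfly_stand"):
    for r in spotter.masks_of(cam,t)[:1]:
        m=r["region"];ys,xs=np.nonzero(m);print(cam,t,r["confidence"],r["extent"],xs.mean(),ys.mean())
        if t=="dryer" : print(cv2.boxPoints(cv2.minAreaRect(np.c_[xs,ys].astype(np.float32))))
E
```

```text
top dryer 0.92 [245.5, 176.5, 373.3, 294.3] 307.0631019261637 236.4010834670947
[[239.21169 209.83209]
 [341.18243 172.75182]
 [376.27734 269.26276]
 [274.30658 306.34302]]
top wheel_mid 0.72 [202.3, 277.2, 248.8, 311.6] 226.53273542600897 294.29417040358743
top start_top 0.52 [343.7, 227.4, 353.5, 239.1] 345.98591549295776 232.85915492957747
top glue_jar 0.81 [385.0, 214.0, 416.5, 242.8] 400.5588615782665 226.73221216041398
top brush_cup 0.74 [200.4, 275.3, 249.1, 311.2] 226.34254143646407 294.22007366482507
scene dryer 0.57 [261.5, 205.6, 407.8, 318.2] 332.7430030643514 258.5979570990807
[[256.6     240.20004]
 [369.80002 183.60004]
 [412.20004 268.40005]
 [299.00003 325.00006]]
scene wheel_mid 0.72 [300.2, 214.6, 319.9, 225.3] 307.43037974683546 218.1012658227848
scene start_top 0.54 [286.4, 242.6, 297.9, 250.7] 293.39639639639637 245.35135135135135
scene glue_jar 0.61 [218.9, 248.2, 253.0, 297.0] 236.22691705790297 272.9225352112676
scene brush_cup 0.81 [375.8, 152.7, 409.8, 225.0] 390.68363636363637 197.30472727272726
scene dragonfly_stand 0.76 [406.2, 197.4, 453.2, 254.9] 429.6152584085316 230.06152584085316
```

```bash
python3 -c "
import cv2
im=cv2.imread('pics/z_top.png');print(im.shape)
cv2.imwrite('pics/z_top2.png',cv2.resize(im,(640,597)))"
```

```text
(700, 750, 3)
```

View pics/z_wheel.png

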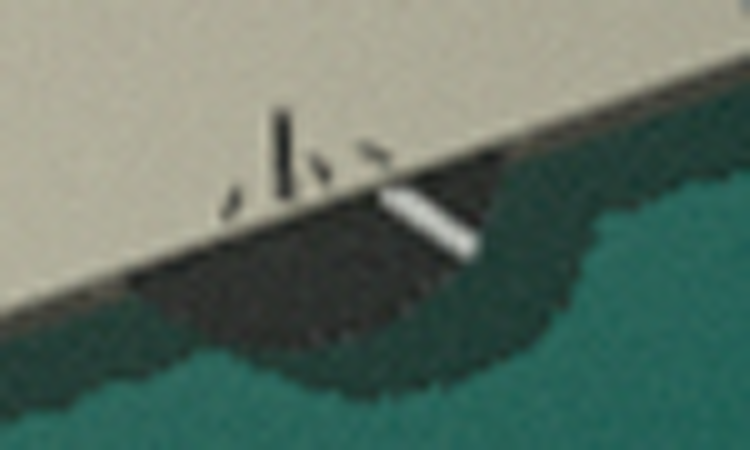

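View pics/z_top2.png

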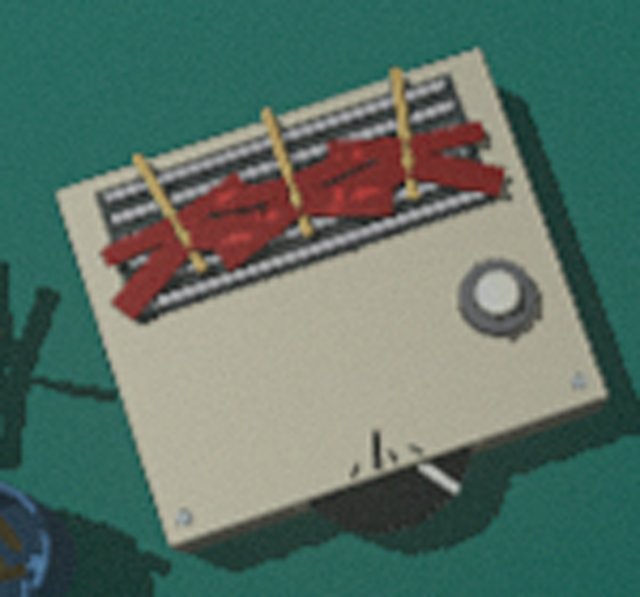

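```bash
cat >> h.py <<'E'
# dryer pose from fit
E
python3 - <<'E'
from h import *
from scipy.optimize import least_squares
px=np.array([[57,190],[480,48],[607,398],[177,547]])*[0.2344,0.2345]+[230,165]
loc=np.array([[178,120,61],[178,-120,61],[-22,-120,61],[-22,120,61.]])
def T(p,L):
    c,s=np.cos(p[2]),np.sin(p[2]);L=np.atleast_2d(L).astype(float);return np.c_[p[0]+c*L[:,0]-s*L[:,1],p[1]+s*L[:,0]+c*L[:,1],L[:,2]]
W=np.array([atz("top",q,61) for q in px]);print(W)
btp=np.array([[346.3,233.3]])
d=W[1]-W[2]
r=least_squares(lambda p:(proj("top",T(p,loc))-px).ravel(),[W[:,0].mean(),W[:,1].mean(),np.arctan2(d[1],d[0])])
p=r.x;print("pose",p[:2],np.degrees(p[2]),"res",r.fun.round(2))
print("scene proj corners",proj("scene",T(p,loc)),"btn scene",proj("scene",T(p,[45,-82,68])),"top",proj("top",T(p,[45,-82,68])))
for q in([47.5,24.5],[38.5,19.5],[28.3,11],[28.5,19.5],[23,20],[31.8,16.5],[37.5,15.2]):
    w=atz("top",[290+q[0],255+q[1]],52 if q in([47.5,24.5],[38.5,19.5]) else 61)
    c,s=np.cos(p[2]),np.sin(p[2]);v=w[:2]-p[:2];l=np.array([c*v[0]+s*v[1],-s*v[0]+c*v[1]]);print(q,l,np.degrees(np.arctan2(l[1],l[0])),np.hypot(*l))
for n,q,z in(("glue_jar",(402,220),85),("brush_cup",(226,293),90)):
    print(n,atz("top",q,z))
np.save("pose.npy",p)
im=cv2.imread("pics/a_scene.png")
for a,b in proj("scene",T(p,loc)): cv2.circle(im,(int(a),int(b)),2,(255,0,255),-1)
cv2.imwrite("pics/ov.png",cv2.resize(im[180:330,200:460],None,fx=3,fy=3))
E
```

```text
[[718.64668569 252.57679661  61.        ]
 [792.20406165  26.33173836  61.        ]
 [602.11903089 -35.01395118  61.        ]
 [528.79199669 187.87630576  61.        ]]
pose [586.39903397  83.52750667] 18.219630836467207 res [-0.26  0.3   0.49 -0.34  1.04 -0.42 -1.26  0.39]
scene proj corners [[406.51130287 255.81149384]
 [309.1037319  301.16317458]
 [262.13149137 239.14307012]
 [353.4350956  203.38269599]] btn scene [[292.42294886 249.43432598]] top [[346.99308222 234.7704762 ]]
[47.5, 24.5] [-40.29480558 -29.84433803] -143.47451075958568 50.14335318616069
[38.5, 19.5] [-23.27906747 -14.68317429] -147.75849210556126 27.522910264963684
[28.3, 11] [0.98204866 0.64797593] 33.417650214352044 1.1765595488791276
[28.5, 19.5] [-16.95064919   6.35844802] 159.43816277448536 18.103987656899072
[23, 20] [-14.01635925  18.15836082] 127.664393283809 22.93870951431771
[31.8, 16.5] [-13.07539274  -2.66949822] -168.4609593002857 13.34511581186644
[37.5, 15.2] [-14.48625321 -15.47502576] -133.10982900268206 21.19735724614959
glue_jar [ 682.18002694 -100.57057482   85.        ]
brush_cup [528.95246518 281.74735843  90.        ]
```

View pics/ov.png

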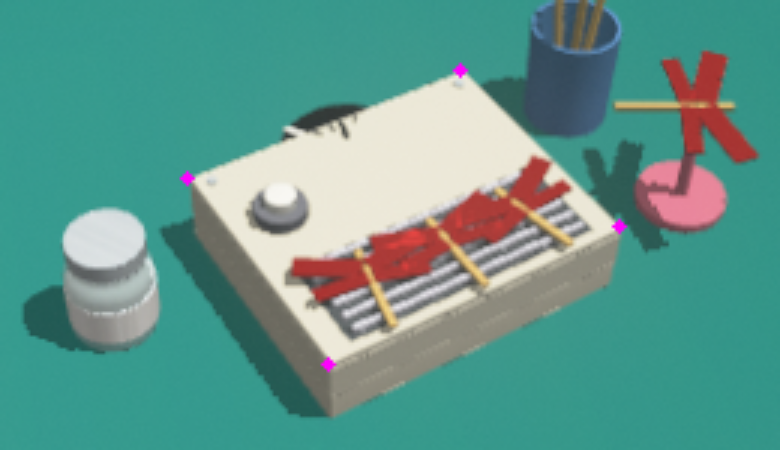

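The dryer pose is (586, 84) mm with yaw 18.2°. The white line sits about 60° below the long mark, so it needs two clicks. First I'll shut the jaws and travel to the front of the wheel.

Emit:
{"name": "apply_moves", "arguments": {"plan": [{"jaw": 1, "delta_pos": [44, -39, 0], "spin": 0.01}, {"jaw": 1, "delta_pos": [88, -78, 0], "spin": 0.02}, {"jaw": 1, "delta_pos": [132, -117, 0], "spin": 0.03}, {"jaw": 1, "delta_pos": [176, -156, 10], "spin": 0.04}, {"jaw": 1, "delta_pos": [220, -195, 20], "spin": 0.056}, {"jaw": 1, "delta_pos": [264, -234, 30], "spin": 0.056}, {"jaw": 1, "delta_pos": [308, -273, 40], "spin": 0.056}, {"jaw": 1, "delta_pos": [352, -312, 50], "spin": 0.056}], "squeeze": 20}}

```text
time_s: 1.8
ee_pos: [424.6, -114.6, 164.0]
ee_rot: [179.9, -0.1, 18.2]
force: [1.0, -1.2, -0.0]
gripper_width: 14.1
```

```bash
cat >> h.py <<'E'
from scipy.spatial.transform import Rotation as Ro
def delta(local,z):  # dryer-local xy target, world z -> tool delta
    p=np.load("pose.npy");c,s=np.cos(p[2]),np.sin(p[2])
    st=env.state();R=Ro.from_euler("xyz",st["ee_rot"],degrees=True).as_matrix()
    t=np.array([p[0]+c*local[0]-s*local[1],p[1]+s*local[0]+c*local[1],z])
    print(st["time_s"],st["ee_pos"],st["ee_rot"],st["gripper_width"],"F",st["force"].round(2))
    v=st["ee_pos"][:2]-p[:2];print("tool local",[c*v[0]+s*v[1],-s*v[0]+c*v[1]],"delta",R.T@(t-st["ee_pos"]),"spin",np.radians(st["ee_rot"][2])-p[2])
E
python3 -c "
from h import *
delta((-90,-11),150)"
```

```text
1.8 [ 424.60857629 -114.63060119  164.03009963] [ 1.79943938e+02 -6.28617856e-02  1.82042544e+01] 14.109638685456982 F [ 1.04 -1.18 -0.  ]
tool local [np.float64(-215.63528002537953), np.float64(-137.63798136200057)] delta [ 125.58582115 -126.68549558   14.04394319] spin -0.00026836894920873045
```

Emit:
{"name": "apply_moves", "arguments": {"plan": [{"jaw": 1, "delta_pos": [42, -42, 5], "spin": 0}, {"jaw": 1, "delta_pos": [84, -84, 10], "spin": 0}, {"jaw": 1, "delta_pos": [124, -126, 14], "spin": 0}, {"jaw": 1, "delta_pos": [124, -126, 40], "spin": 0}, {"jaw": 1, "delta_pos": [124, -126, 80], "spin": 0}, {"jaw": 1, "delta_pos": [124, -126, 115], "spin": 0}, {"jaw": 1, "delta_pos": [124, -126, 138], "spin": 0}, {"jaw": 1, "delta_pos": [124, -126, 138], "spin": 0}]}}

```text
time_s: 2.8
ee_pos: [502.0, 43.6, 24.7]
ee_rot: [180.0, 0.2, 18.2]
force: [0.1, -0.2, 0.8]
gripper_width: 0.2
```

```bash
python3 -c "
from h import *
delta((-66,-11),26)
for n in('scene','top'):
    cv2.imwrite('pics/b_%s.png'%n,cams.grab_frame(n)[:,:,::-1])
im=cv2.imread('pics/b_top.png');cv2.imwrite('pics/b_z.png',cv2.resize(im[200:340,200:400],None,fx=4,fy=4))
im=cv2.imread('pics/b_scene.png');cv2.imwrite('pics/b_zs.png',cv2.resize(im[140:290,220:420],None,fx=4,fy=4))
"
```

```text
2.8 [501.96214925  43.64923415  24.70610785] [1.79996892e+02 1.53249455e-01 1.82081688e+01] 0.2192634292117307 F [ 0.14 -0.19  0.8 ]
tool local [np.float64(-92.67199597766924), np.float64(-11.4789059880661)] delta [26.66834345 -0.48416767 -1.36525324] spin -0.00020005081416846204
```

View pics/b_z.png

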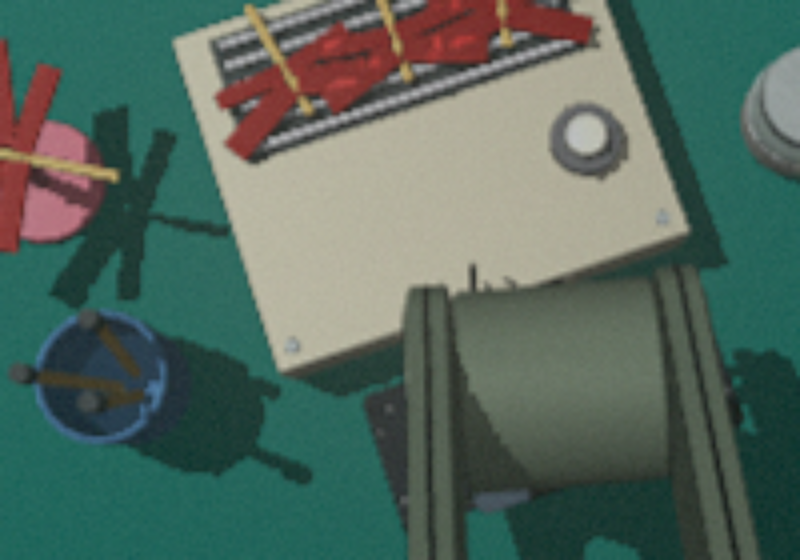

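View pics/b_zs.png

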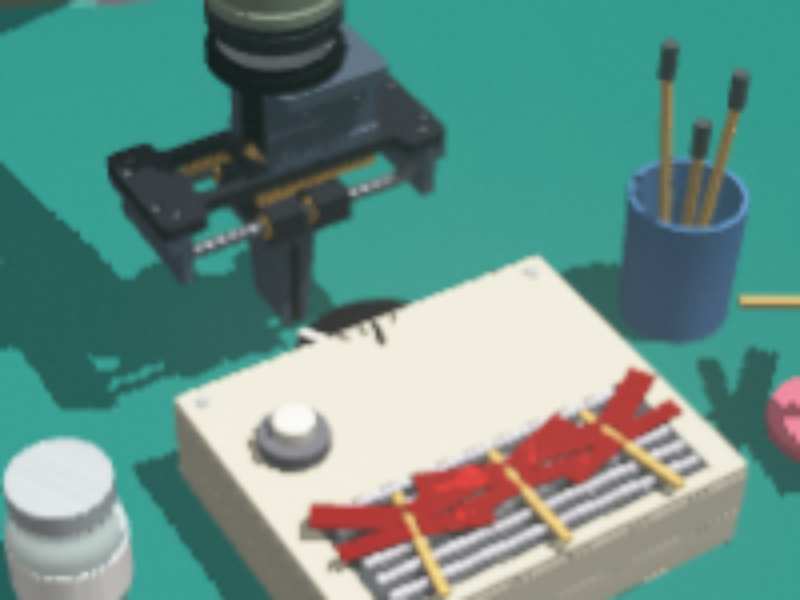

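The zoomed scene view shows the shut fingertips just in front of the wheel rim at about (290,300), with the white line at (325,335) and the cup and jar well clear. Next I'll probe inwards slowly.

Emit:
{"name": "apply_moves", "arguments": {"plan": [{"jaw": 1, "delta_pos": [10, 0, -2], "spin": 0}, {"jaw": 1, "delta_pos": [18, 0, -2], "spin": 0}, {"jaw": 1, "delta_pos": [21, 0, -2], "spin": 0}, {"jaw": 1, "delta_pos": [23, 0, -2], "spin": 0}, {"jaw": 1, "delta_pos": [25, 0, -2], "spin": 0}, {"jaw": 1, "delta_pos": [26, 0, -2], "spin": 0}, {"jaw": 1, "delta_pos": [27, 0, -2], "spin": 0}, {"jaw": 1, "delta_pos": [27, 0, -2], "spin": 0}]}}

```text
time_s: 3.9
ee_pos: [527.4, 51.6, 28.6]
ee_rot: [180.0, 0.1, 18.2]
force: [-4.9, -2.6, 4.0]
gripper_width: 0.7
```

```bash
python3 -c "
from h import *
delta((-66,-11),26)"
```

```text
3.9 [527.43793151  51.62324068  28.56491132] [1.79950771e+02 1.30427327e-01 1.82231823e+01] 0.7109964746439187 F [-4.89 -2.58  3.97]
tool local [np.float64(-65.98028656882626), np.float64(-11.86994423732057)] delta [-0.01382073 -0.87214896  2.56420101] spin 6.198549095354222e-05
```

Emit:
{"name": "apply_moves", "arguments": {"plan": [{"jaw": 1, "delta_pos": [1.5, -3, 1], "spin": 0}, {"jaw": 1, "delta_pos": [1.5, -7, 1], "spin": 0}, {"jaw": 1, "delta_pos": [1.5, -11, 1], "spin": 0}, {"jaw": 1, "delta_pos": [1.5, -15, 1], "spin": 0}, {"jaw": 1, "delta_pos": [1.5, -18, 1], "spin": 0}, {"jaw": 1, "delta_pos": [1.5, -21, 1], "spin": 0}, {"jaw": 1, "delta_pos": [1.5, -22, 1], "spin": 0}, {"jaw": 1, "delta_pos": [1.5, -22, 1], "spin": 0}]}}

```text
time_s: 4.9
ee_pos: [520.4, 71.9, 27.1]
ee_rot: [179.9, 0.3, 18.2]
force: [-3.4, -4.6, 1.5]
gripper_width: 0.5
```

```bash
python3 -c "
from h import *
delta((-66,-11),26)
cv2.imwrite('pics/c_scene.png',cams.grab_frame('scene')[:,:,::-1])
im=cv2.imread('pics/c_scene.png');cv2.imwrite('pics/c_zs.png',cv2.resize(im[190:260,270:370],None,fx=8,fy=8,interpolation=cv2.INTER_CUBIC))
"
```

```text
4.9 [520.42430517  71.92381691  27.05353904] [179.90343185   0.34035218  18.24987139] 0.5326269062508053 F [-3.45 -4.59  1.48]
tool local [np.float64(-66.29509870635275), np.float64(9.605745350579902)] delta [ 0.29047626 20.60409617  1.08656044] spin 0.0005277972034473666
```

View pics/c_zs.png

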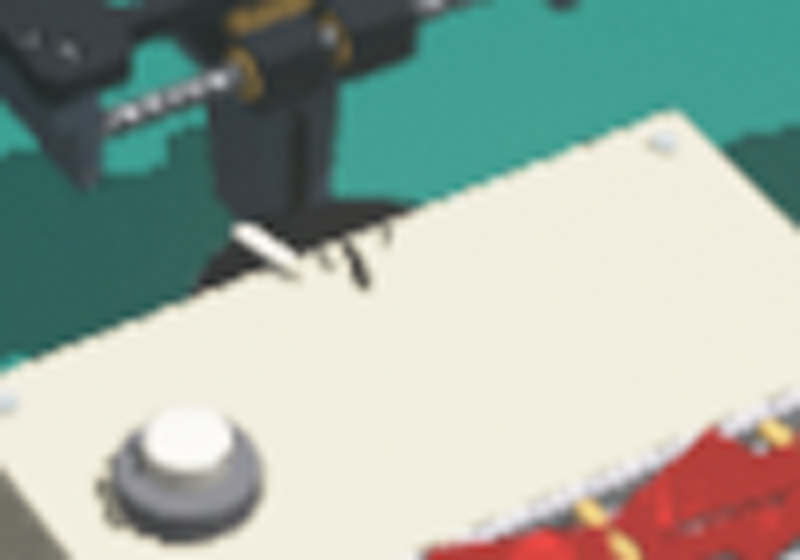

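The zoomed picture shows the white line has moved to about (265,250), next to the middle short mark at (325,258). I'll back off and look from above.

Emit:
{"name": "apply_moves", "arguments": {"plan": [{"jaw": 1, "delta_pos": [-5, 0, -1], "spin": 0}, {"jaw": 1, "delta_pos": [-15, 0, -1], "spin": 0}, {"jaw": 1, "delta_pos": [-26, 7, -1], "spin": 0}, {"jaw": 1, "delta_pos": [-26, 14, -1], "spin": 0}, {"jaw": 1, "delta_pos": [-26, 21, -1], "spin": 0}, {"jaw": 1, "delta_pos": [-26, 21, -1], "spin": 0}, {"jaw": 1, "delta_pos": [-26, 21, -1], "spin": 0}, {"jaw": 1, "delta_pos": [-26, 21, -1], "spin": 0}]}}

```text
time_s: 5.95
ee_pos: [502.3, 44.0, 28.2]
ee_rot: [179.9, 0.3, 18.3]
force: [-0.4, 0.8, -0.2]
gripper_width: 0.4
```

```bash
cat >look.py <<'E'
from h import *
import sys
k=sys.argv[1]
delta((-66,-11),26)
cv2.imwrite(f'pics/{k}_scene.png',cams.grab_frame('scene')[:,:,::-1])
im=cv2.imread(f'pics/{k}_scene.png');z=cv2.resize(im[195:265,270:370],None,fx=8,fy=8,interpolation=cv2.INTER_CUBIC)
p=np.load("pose.npy")
# predicted line end-points for wheel angles, long mark direction ~160deg local
for a,col in((0,(0,255,0)),(-30,(0,165,255)),(-60,(0,0,255))):
    t=np.radians(160-a)+p[2]
    q=proj("scene",[[p[0]+48*np.cos(t),p[1]+48*np.sin(t),52],])[0]
    cv2.circle(z,(int((q[0]-270+.5)*8),int((q[1]-195+.5)*8)),4,col,-1)
cv2.imwrite(f'pics/{k}_zs.png',z)
E
python3 look.py d
```

```text
5.95 [502.34367499  44.007268    28.16898617] [179.9111759    0.34423907  18.25684   ] 0.4023568188276013 F [-0.41  0.8  -0.16]
tool local [np.float64(-92.19765503733841), np.float64(-11.258110156857555)] delta [26.21037572 -0.24421492  2.01117255] spin 0.0006494223703443214
```

View pics/d_zs.png

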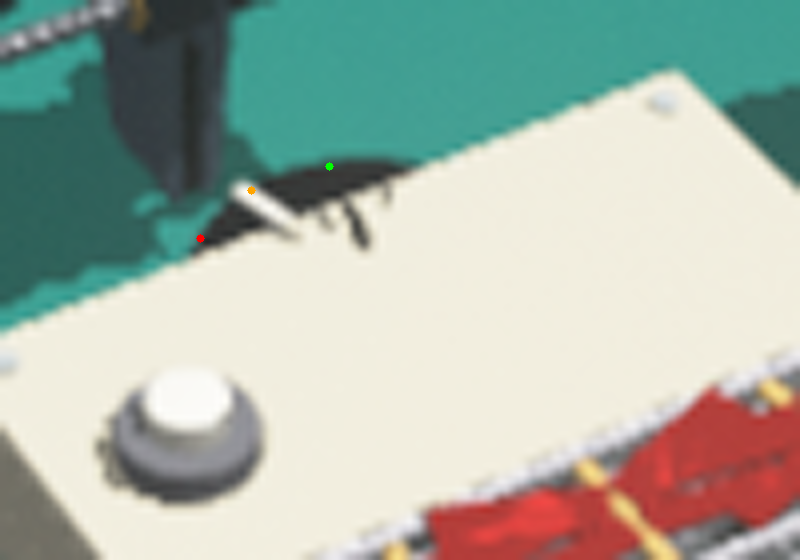

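The line at (265,210) matches the predicted −30° dot, so the first click is done. I'll repeat the same stroke for the second.

Emit:
{"name": "apply_moves", "arguments": {"plan": [{"jaw": 1, "delta_pos": [10, 0, 1], "spin": 0}, {"jaw": 1, "delta_pos": [20, 0, 1], "spin": 0}, {"jaw": 1, "delta_pos": [24, 0, 1], "spin": 0}, {"jaw": 1, "delta_pos": [26, 0, 1], "spin": 0}, {"jaw": 1, "delta_pos": [27, 0, 1], "spin": 0}, {"jaw": 1, "delta_pos": [27, -1, 1], "spin": 0}, {"jaw": 1, "delta_pos": [27.5, -4, 1], "spin": 0}, {"jaw": 1, "delta_pos": [27.5, -7, 1], "spin": 0}]}}

```text
time_s: 7.0
ee_pos: [524.8, 58.4, 26.5]
ee_rot: [179.9, 0.5, 18.3]
force: [-3.8, -3.9, 0.2]
gripper_width: 0.3
```

Emit:
{"name": "apply_moves", "arguments": {"plan": [{"jaw": 1, "delta_pos": [1, -4, 0], "spin": 0}, {"jaw": 1, "delta_pos": [1, -8, 0], "spin": 0}, {"jaw": 1, "delta_pos": [1, -12, 0], "spin": 0}, {"jaw": 1, "delta_pos": [1, -15, 0], "spin": 0}, {"jaw": 1, "delta_pos": [1, -15, 0], "spin": 0}, {"jaw": 1, "delta_pos": [-8, -15, 0], "spin": 0}, {"jaw": 1, "delta_pos": [-25, -15, 0], "spin": 0}, {"jaw": 1, "delta_pos": [-30, -5, 0], "spin": 0}]}}

```text
time_s: 8.0
ee_pos: [494.4, 54.0, 27.1]
ee_rot: [179.9, 0.5, 18.3]
force: [0.8, 0.1, 1.2]
gripper_width: 0.6
```

```bash
python3 look.py e
```

```text
8.0 [494.36427331  54.0013416   27.0638321 ] [179.89773303   0.45421223  18.31589902] 0.5618377875298701 F [0.76 0.09 1.15]
tool local [np.float64(-96.65225839751308), np.float64(0.7297531724826243)] delta [30.63997774 11.77975432  0.84198901] spin 0.0016801967297596643
```

View pics/e_zs.png

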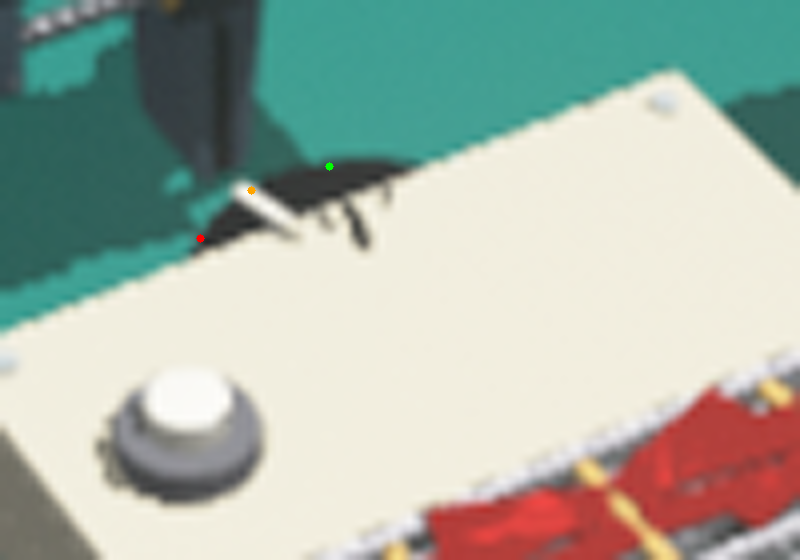

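The line is still at the −30° dot: the second stroke slipped. I'll press about 4 mm deeper and watch while in contact.

Emit:
{"name": "apply_moves", "arguments": {"plan": [{"jaw": 1, "delta_pos": [5, 12, 1], "spin": 0}, {"jaw": 1, "delta_pos": [18, 12, 1], "spin": 0}, {"jaw": 1, "delta_pos": [26, 12, 1], "spin": 0}, {"jaw": 1, "delta_pos": [30, 12, 1], "spin": 0}, {"jaw": 1, "delta_pos": [32, 12, 1], "spin": 0}, {"jaw": 1, "delta_pos": [34, 12, 1], "spin": 0}, {"jaw": 1, "delta_pos": [35, 12, 1], "spin": 0}, {"jaw": 1, "delta_pos": [35, 12, 1], "spin": 0}]}}

```text
time_s: 9.05
ee_pos: [527.5, 51.0, 25.7]
ee_rot: [179.9, 1.0, 18.3]
force: [-9.1, -5.9, 9.0]
gripper_width: 0.8
```

```bash
python3 look.py f
```

```text
9.05 [527.48771049  51.04506562  25.71592558] [179.87128377   0.97681687  18.34661563] 0.819119521142265 F [-9.08 -5.9   8.96]
tool local [np.float64(-66.11377568973204), np.float64(-12.434696397794287)] delta [ 0.11209528 -1.43379453 -0.28924875] spin 0.002216302767370004
```

View pics/f_zs.png

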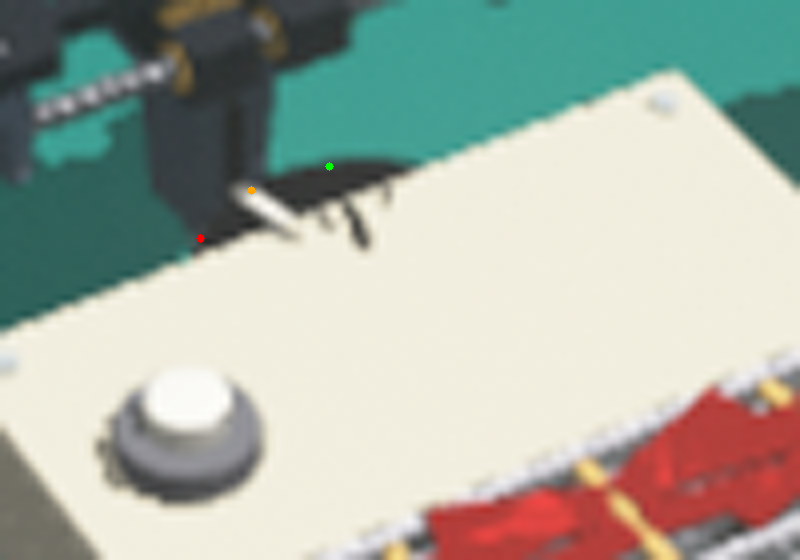

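Pressing at about 10 N. Next I'll stroke while keeping 4.5 mm of push-in.

Emit:
{"name": "apply_moves", "arguments": {"plan": [{"jaw": 1, "delta_pos": [4.5, -3, 0], "spin": 0}, {"jaw": 1, "delta_pos": [4.5, -6, 0], "spin": 0}, {"jaw": 1, "delta_pos": [4.5, -9, 0], "spin": 0}, {"jaw": 1, "delta_pos": [4.5, -12, 0], "spin": 0}, {"jaw": 1, "delta_pos": [4.5, -15, 0], "spin": 0}, {"jaw": 1, "delta_pos": [4.5, -18, 0], "spin": 0}, {"jaw": 1, "delta_pos": [4.5, -21, 0], "spin": 0}, {"jaw": 1, "delta_pos": [4.5, -21, 0], "spin": 0}]}}

```text
time_s: 10.1
ee_pos: [520.0, 72.1, 25.6]
ee_rot: [180.0, 1.5, 18.4]
force: [-11.1, -2.0, 11.6]
gripper_width: 0.4
```

```bash
python3 look.py g
```

```text
10.1 [519.98699105  72.0752291   25.60666108] [179.99528903   1.54908     18.35305371] 0.35461269367892306 F [-11.09  -1.98  11.62]
tool local [np.float64(-66.66314748649935), np.float64(9.886297287089741)] delta [ 0.60365066 20.88781853 -0.4080899 ] spin 0.0023286684144693814
```

View pics/g_zs.png

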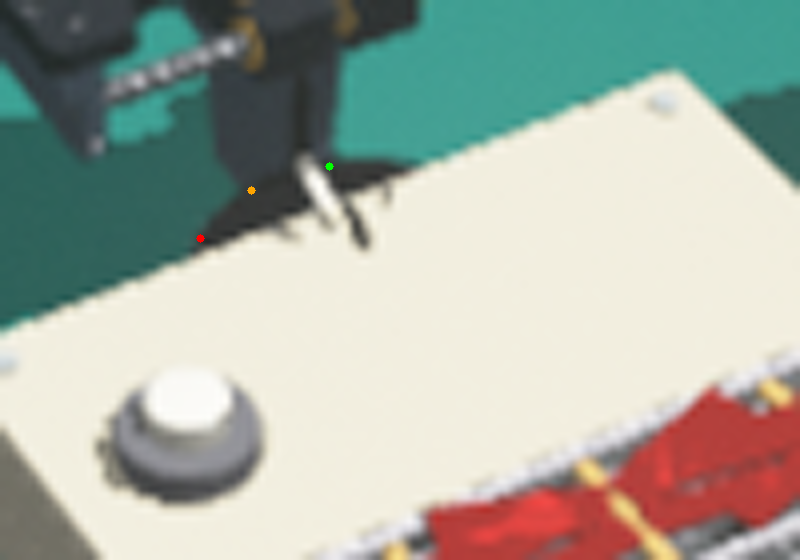

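The line end has moved to about (308,165), most of the way to the long mark and past half-way. I'll release by retracting straight back.

Emit:
{"name": "apply_moves", "arguments": {"plan": [{"jaw": 1, "delta_pos": [-5, 0, 0], "spin": 0}, {"jaw": 1, "delta_pos": [-15, 0, 0], "spin": 0}, {"jaw": 1, "delta_pos": [-25, 0, 0], "spin": 0}, {"jaw": 1, "delta_pos": [-30, 0, 0], "spin": 0}, {"jaw": 1, "delta_pos": [-30, 0, -10], "spin": 0}, {"jaw": 1, "delta_pos": [-30, 0, -50], "spin": 0}, {"jaw": 1, "delta_pos": [-30, 0, -90], "spin": 0}, {"jaw": 1, "delta_pos": [-30, 0, -110], "spin": 0}]}}

```text
time_s: 11.15
ee_pos: [496.1, 63.8, 139.4]
ee_rot: [179.9, 1.3, 18.3]
force: [0.6, -1.0, -0.3]
gripper_width: 0.4
```

```bash
python3 look.py i; python3 -c "
from h import *
delta((45,-82),140)"
```

```text
11.15 [496.09807508  63.79740912 139.44484788] [179.93697663   1.25448615  18.34789896] 0.3981511500607594 F [ 0.63 -1.05 -0.33]
tool local [np.float64(-91.94253860201955), np.float64(9.492603547117685)] delta [ 28.37405653  20.42648548 112.87323521] spin 0.0022387011661150757
11.2 [497.28704059  63.97078232 141.22041299] [179.89685121   1.05265259  18.34882471] 0.3933179973837057 F [ 1.55 -0.21  0.95]
tool local [np.float64(-90.75897496566468), np.float64(9.285542267268)] delta [135.55233793  91.59356528  -1.10517043] spin 0.0022548585254355547
```

View pics/i_zs.png

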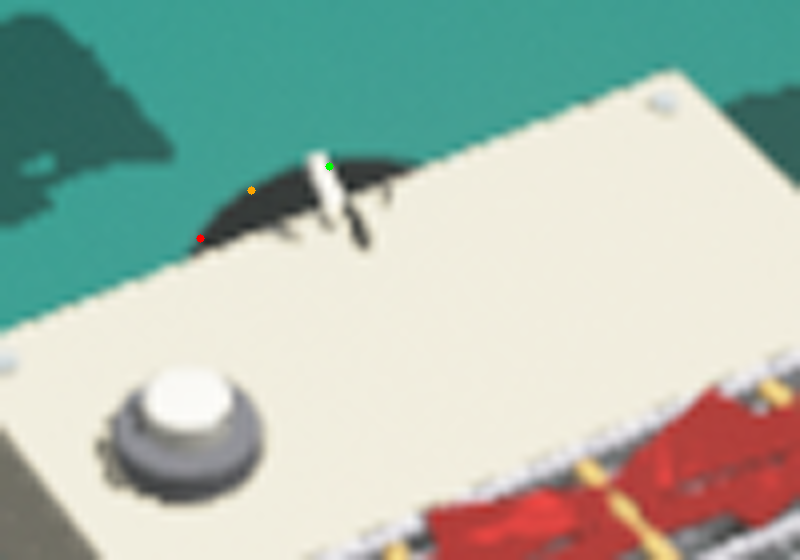

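The line now lines up with the long mark at the green 0° dot, so the wheel is clicked in. I'll triangulate the button from both pictures.

```bash
python3 -c "
from h import *
A=[];b=[]
p=np.load('pose.npy')
for n,q in(('top',(346.7,233.0)),('scene',(292.9,244.6))):
    o,d=ray(n,q);d/=np.linalg.norm(d);M=np.eye(3)-np.outer(d,d);A.append(M);b.append(M@o)
    for z in (68,75,80):print(n,atz(n,q,z))
X=np.linalg.lstsq(np.vstack(A),np.hstack(b),rcond=None)[0];print('btn',X)
c,s=np.cos(p[2]),np.sin(p[2]);v=X[:2]-p[:2];print(c*v[0]+s*v[1],-s*v[0]+c*v[1])
"
```

```text
top [658.78800979  20.25938855  68.        ]
top [657.44724397  20.51073665  75.        ]
top [656.4895541  20.690271   80.       ]
scene [640.74388239  23.48827847  68.        ]
scene [647.75195859  22.24702781  75.        ]
scene [652.7577273   21.36042019  80.        ]
btn [655.89042298  20.8040782   83.12934545]
46.39630590253995 -81.30599254428711
```

Emit:
{"name": "apply_moves", "arguments": {"plan": [{"jaw": 1, "delta_pos": [34, 23, 0], "spin": 0}, {"jaw": 1, "delta_pos": [68, 46, 0], "spin": 0}, {"jaw": 1, "delta_pos": [102, 69, 0], "spin": 0}, {"jaw": 1, "delta_pos": [136, 91, 0], "spin": 0}, {"jaw": 1, "delta_pos": [136, 91, 15], "spin": 0}, {"jaw": 1, "delta_pos": [136, 91, 34], "spin": 0}, {"jaw": 1, "delta_pos": [136, 91, 34], "spin": 0}, {"jaw": 1, "delta_pos": [136, 91, 34], "spin": 0}]}}

```text
time_s: 12.2
ee_pos: [654.2, 20.4, 105.3]
ee_rot: [179.9, 1.0, 18.4]
force: [-0.5, 0.7, 0.1]
gripper_width: 0.4
```

```bash
python3 look.py j; python3 -c "
from h import *
delta((45.5,-82),80)"
```

```text
12.2 [654.20016434  20.3702601  105.30852466] [179.89598529   1.03908632  18.35971523] 0.3943637407752964 F [-0.51  0.66  0.15]
tool local [np.float64(44.655150677086525), np.float64(-81.1895842603543)] delta [-109.02682389  -70.60739276   81.17099208] spin 0.002444933874739208
12.25 [654.55508605  20.33296067 105.76906993] [179.87735939   0.98312214  18.36117741] 0.5581595217444721 F [-0.96  0.47  0.3 ]
tool local [np.float64(44.98061632382815), np.float64(-81.33598363212712)] delta [ 0.95980797  0.61016486 25.75775824] spin 0.002470453750081869
```

View pics/j_zs.png

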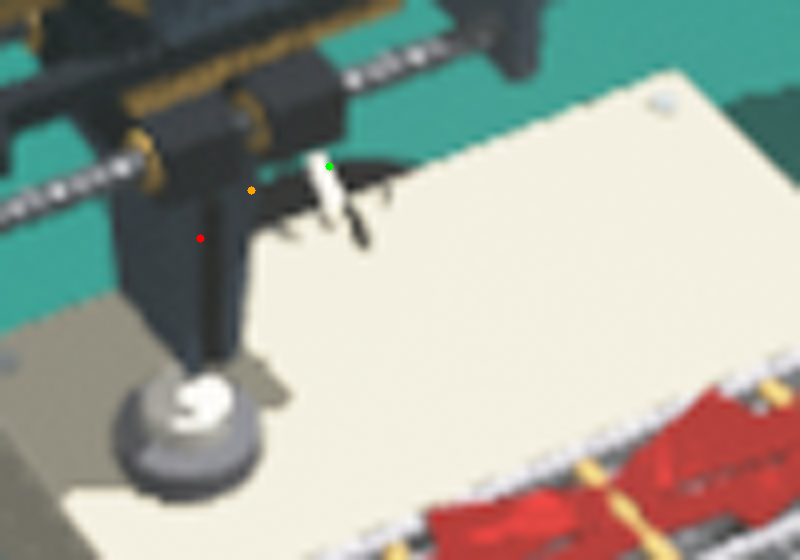

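The shut tips are at about (215,365), directly above the button, and the wheel line is still at the long mark. I'll descend slowly.

Emit:
{"name": "apply_moves", "arguments": {"plan": [{"jaw": 1, "delta_pos": [0.5, 0.5, 10], "spin": 0}, {"jaw": 1, "delta_pos": [0.5, 0.5, 17], "spin": 0}, {"jaw": 1, "delta_pos": [0.5, 0.5, 20], "spin": 0}, {"jaw": 1, "delta_pos": [0.5, 0.5, 22], "spin": 0}, {"jaw": 1, "delta_pos": [0.5, 0.5, 24], "spin": 0}, {"jaw": 1, "delta_pos": [0.5, 0.5, 26], "spin": 0}, {"jaw": 1, "delta_pos": [0.5, 0.5, 28], "spin": 0}, {"jaw": 1, "delta_pos": [0.5, 0.5, 28], "spin": 0}]}}

```text
time_s: 13.25
ee_pos: [654.8, 19.9, 78.0]
ee_rot: [179.9, 1.0, 18.4]
force: [-1.8, -0.1, 3.7]
gripper_width: 0.3
```

Emit:
{"name": "apply_moves", "arguments": {"plan": [{"jaw": 1, "delta_pos": [0, 0, 1], "spin": 0}, {"jaw": 1, "delta_pos": [0, 0, 2], "spin": 0}, {"jaw": 1, "delta_pos": [0, 0, 3], "spin": 0}, {"jaw": 1, "delta_pos": [0, 0, 4], "spin": 0}, {"jaw": 1, "delta_pos": [0, 0, 5], "spin": 0}, {"jaw": 1, "delta_pos": [0, 0, 6], "spin": 0}, {"jaw": 1, "delta_pos": [0, 0, 6], "spin": 0}, {"jaw": 1, "delta_pos": [0, 0, 6], "spin": 0}]}}

```text
time_s: 14.25
ee_pos: [654.9, 19.9, 76.9]
ee_rot: [179.8, 0.8, 18.4]
force: [-8.6, 0.2, 25.0]
gripper_width: 0.5
```

25 N at z = 76.9 looks like a hard stop, about 6 mm below the triangulated top at 83. I'll look before releasing.

```bash
python3 look.py k
```

```text
14.25 [654.92731917  19.89604235  76.89694301] [179.83123053   0.8194304   18.36080825] 0.5185368451333302 F [-8.61  0.21 25.02]
tool local [np.float64(45.19758048863309), np.float64(-81.86737959912693)] delta [-110.28338005  -71.29543009   52.26972297] spin 0.0024640106441510823
```

View pics/k_zs.png

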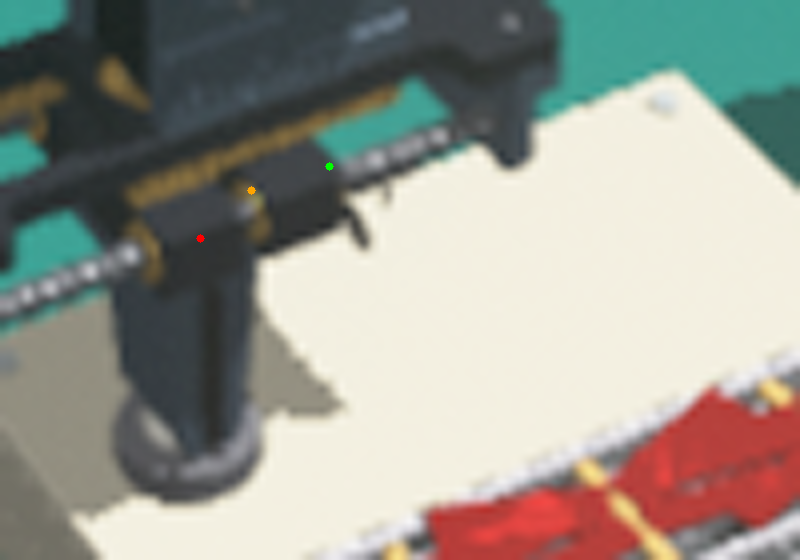

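The tip has pushed the button flush with its collar. I'll come up in two stages to check the spring force against height.

Emit:
{"name": "apply_moves", "arguments": {"plan": [{"jaw": 1, "delta_pos": [0, 0, -1], "spin": 0}, {"jaw": 1, "delta_pos": [0, 0, -2], "spin": 0}, {"jaw": 1, "delta_pos": [0, 0, -3], "spin": 0}, {"jaw": 1, "delta_pos": [0, 0, -4], "spin": 0}, {"jaw": 1, "delta_pos": [0, 0, -4], "spin": 0}, {"jaw": 1, "delta_pos": [0, 0, -4], "spin": 0}, {"jaw": 1, "delta_pos": [0, 0, -4], "spin": 0}, {"jaw": 1, "delta_pos": [0, 0, -4], "spin": 0}]}}

```text
time_s: 15.3
ee_pos: [655.2, 19.9, 80.9]
ee_rot: [179.8, 0.8, 18.4]
force: [-0.0, -0.2, 2.5]
gripper_width: 0.4
```

Emit:
{"name": "apply_moves", "arguments": {"plan": [{"jaw": 1, "delta_pos": [0, 0, -2], "spin": 0}, {"jaw": 1, "delta_pos": [0, 0, -6], "spin": 0}, {"jaw": 1, "delta_pos": [0, 0, -15], "spin": 0}, {"jaw": 1, "delta_pos": [0, 0, -30], "spin": 0}, {"jaw": 1, "delta_pos": [0, 0, -60], "spin": 0}, {"jaw": 1, "delta_pos": [0, 0, -90], "spin": 0}, {"jaw": 1, "delta_pos": [-40, 0, -100], "spin": 0}, {"jaw": 1, "delta_pos": [-80, 0, -100], "spin": 0}]}}

```text
time_s: 16.3
ee_pos: [580.6, -4.8, 184.1]
ee_rot: [179.7, 0.6, 18.4]
force: [-0.4, 0.9, -0.1]
gripper_width: 0.7
```

```bash
python3 look.py l;python3 -c "
import cv2
im=cv2.imread('pics/l_scene.png');cv2.imwrite('pics/l_w.png',cv2.resize(im[130:320,190:470],None,fx=2.8,fy=2.8))"
```

```text
16.3 [580.5625148   -4.77568894 184.14772107] [179.74813262   0.60244467  18.38112032] 0.661825000424211 F [-0.37  0.9  -0.1 ]
tool local [np.float64(-33.15281607275495), np.float64(-82.05126505931646)] delta [-30.98215323 -71.8395481  158.16797068] spin 0.002818523259628225
```

View pics/l_zs.png

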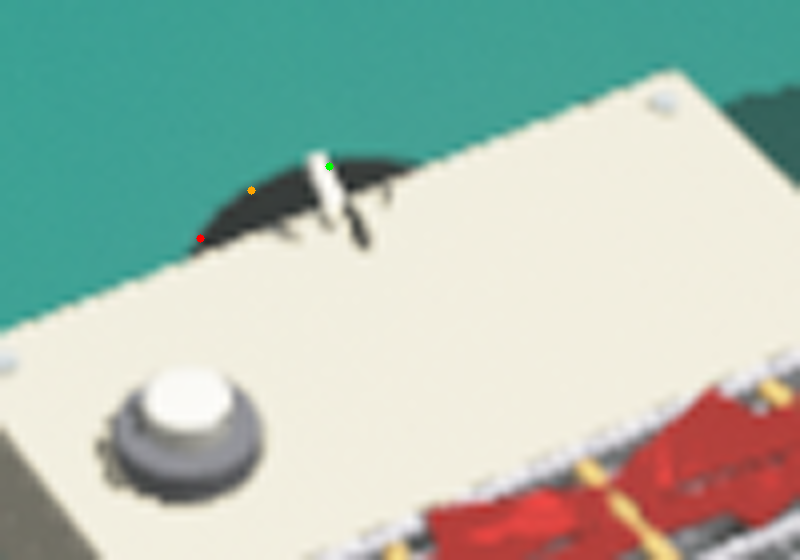

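View pics/l_w.png

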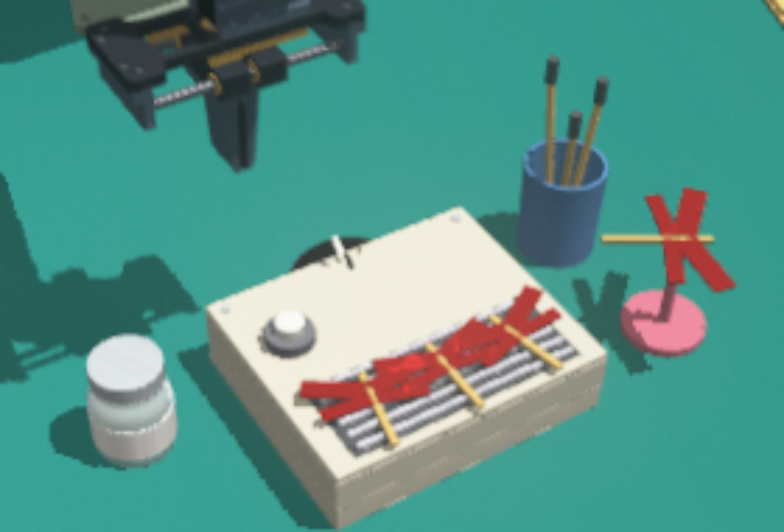

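At z = 80.9 the spring still pushed back with 2.5 N, so the button top is near 83 and the press was about 6 mm. The last picture shows the button up, the white line at the long mark and the three bystanders in place, so I'll hand in.

```bash
python3 -c "
from workcell import env
print(env.job_done())"
```

```text
the job is handed in; nothing more can be done
None
```

The heat wheel is clicked in at the long mark, the start button was pressed and released, and the job is handed in. `env.job_done()` gives no verdict, so I don't know the judged result.

- **Wheel:** it started two clicks below the long mark. The first stroke moved it one click. The second stroke, at about 5 N, slipped and left the wheel where it was. A repeat at about 10 N moved it the last click, and the white line was in line with the long mark in every clear view after that.
- **Button:** I pressed until the tip stopped at z = 76.9 mm with 25 N. The camera estimate of the button top is about 83 mm. It was still pushing back with 2.5 N at 80.9 mm on the way up. That makes the press about 6 mm, inferred from those readings because the joint itself can't be read.
- **Last picture:** the button is up again and the jar, cup and dragonfly stand look unmoved, though I judged that by eye. The arm is clear of everything, at about 16 s of the 61 s allowed.

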